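# Unstack the slide cases into their colour holders

## Robot

A 7-joint arm with a two-finger parallel gripper is mounted at the origin on the work surface. World frame = base frame: x ahead of the robot, y to its left, z up, the work surface at z = 0. Lengths are in mm, angles in rad, forces in N, time in s.
With the tool pointing down it reaches from about 425 to 950 mm from the base axis. Payload 4.7 kg.
Tool frame: the origin (TCP) lies midway between the tips of the shut fingers; the grasp point (between the pads) lies 19 mm behind it; z points along the fingers, y is the direction in which the jaws open and shut (so a half turn about z gives the same grasp; the last joint's range is limited). The gripper opens to 85 mm and grips with 20 to 120 N. Pads are 22 mm wide; open, the fingers measure 114 mm over their backs; the gripper's body (76 mm by 85 mm) begins 54 mm behind the grasp point. The pads swing forward as they close: fully open they stand 13 mm farther back than shut.
Start: joints at [-1.215, 0.469, -0.049, 1.532, 0.024, 1.141, -0.082], TCP at [253.339, 625.674, 231.335] pointing down, gripper open.
Joint ranges: [-2.59, 2.59], [-0.33, 1.99], [-1.39, 1.29], [0.1, 2.45], [-1.04, 4.18], [0.21, 1.99], [-2.66, 2.66]. Speed limits (rad/s): [2.57, 2.57, 3.14, 3.14, 3.14, 3.14, 3.14].

## Interface

Orientations are given as a unit quaternion [w, x, y, z].
In Python, from workcell import arm, grab_frame, find_in, pinpoint gives the robot as it stands.
- The arm moves only by the tool move_arm, never from a script. Its argument "targets" is a list of rows, each a list of 7 numbers: the shift along the tool's x, y, z in cm, then the turn, a rotation vector about the tool's x, y, z in degrees, then the opening, from 0 (shut) to 1 (fully open). In form: [[dx, dy, dz, rx, ry, rz, claw], ...]. A call has 1 to 12 rows; each row is the pose to reach, as a shift and turn from the pose measured when the call began, along the tool's axes at that moment; what a row does not reach only later rows make up. A row lasts 1/12 s, in which the tool goes at most 41.7 mm and 7.16 degrees, less where a joint would pass 70% of its speed; a pose out of reach is approached as far as the arm can. A call with a gripper value outside its range is refused whole. The fingers move at their own pace and stop on an object; "grip_force" is the grip in N (left out, the last holds). Time passes only in rows, so rows that repeat a pose let the fingers close. It gives the time, the measured TCP pose, the force and the opening at its end, in the units of the state.
- arm.state(): the state, without advancing time (a new reading comes with each control period).
- grab_frame(name): name is "scene" or "side" or "wrist"; returns a dict with "img" (420x560x3 uint8, red, green, blue), "intrinsics" (3x3 intrinsics, pixels), "origin" and "attitude" of the camera in the world. Camera axes: x right, y down, z forward; pixel columns grow to the right and rows downward; lengths in mm; the calibration is good to about 2 mm. The wrist camera is an equidistant fisheye: a pixel r from the principal point sees the ray r / f radians off the axis. A picture is of the moment at which its call begins. There is no depth.
- arm.hand_in(): hands the job in, once; it reports no verdict.
Trained networks look in the newest picture that a camera, given by its name, has taken for a name from the list of things; names that differ only in an ending like _2 or _b are one class to them, and where a whole thing is asked for, a point or a joint stands for the part that bears it (a point fixed in the world has none). Each returns a list of dicts, best first, with "conf" (0 to 1); they miss things now and then, are a little off and sometimes report something else, mostly with a low value. They report only what shows in the picture. A call takes as long as a camera call. They do not tell look-alikes from the thing itself.
- find_in(thing, camera): "rect" ([left, top, width, height] in pixels, round what is visible of it).
- pinpoint(thing, camera): "centre" ([column, row] in pixels: a listed point, or the origin of a listed thing).
The state is a dict: "clock": time; "qpos": joint angles; "qd": joint speeds; "effort": joint torques, N m; "tool_pos": TCP position; "orientation": TCP orientation; "force": force on the tool from outside, world axes, zero at the start; "moment": the same for the moment, N m; "gripper_width": finger opening in mm.
Only numpy, scipy, OpenCV 4.12 (cv2) and the standard library are available. Lean on these libraries where they do the work, as an engineer would, in place of code of your own. Each camera call takes 0.05 s, during which the arm holds its last target. There are 200 camera calls.

## Task

The four slide cases for the microscope are stacked crosswise on the grey board. Take the stack apart without knocking or dropping any case, and lay each one, lid up and flat, in the holder of its own lid's colour, in the middle between the two end stops and lined up along the holder. Leave the two small jars where they stand.

Things in the scene. Friction and masses are not known exactly. Their poses are not given: they have to be found in the camera images.
- red_case (a point): centre (half-way up) of the closed slide case with the red lid and white base: a plain box 130 long (its x), 34 wide (its y), 28 high (its z, lid up), about 0.12 kg, rigid, may be gripped firmly. It starts in the bottom layer of the stack. The stack stands on a grey board 4 thick and has two layers of two parallel cases each, about 92 apart centre to centre; the top two lie square across the bottom two and rest only on them. All four lie loose
- green_case (a point): centre (half-way up) of the closed slide case with the green lid and white base: a plain box 130 long (its x), 34 wide (its y), 28 high (its z, lid up), about 0.12 kg, rigid, may be gripped firmly. It starts in the top layer of the stack. The stack stands on a grey board 4 thick and has two layers of two parallel cases each, about 92 apart centre to centre; the top two lie square across the bottom two and rest only on them. All four lie loose
- blue_case (a point): centre (half-way up) of the closed slide case with the blue lid and white base: a plain box 130 long (its x), 34 wide (its y), 28 high (its z, lid up), about 0.12 kg, rigid, may be gripped firmly. It starts in the bottom layer of the stack. The stack stands on a grey board 4 thick and has two layers of two parallel cases each, about 92 apart centre to centre; the top two lie square across the bottom two and rest only on them. All four lie loose
- yellow_case (a point): centre (half-way up) of the closed slide case with the yellow lid and white base: a plain box 130 long (its x), 34 wide (its y), 28 high (its z, lid up), about 0.12 kg, rigid, may be gripped firmly. It starts in the top layer of the stack. The stack stands on a grey board 4 thick and has two layers of two parallel cases each, about 92 apart centre to centre; the top two lie square across the bottom two and rest only on them. All four lie loose
- holder_red: red holder with a white stripe along its middle, fixed on the table: plate 162 long (x) by 60 wide (y), 4 thick; origin at the centre of its underside. Stops 14 high (above the table) and 6 thick at its two short ends, 150 apart inside; long sides open. A case seated in it has its centre 18 above this origin and its length along the holder's x
- holder_green: green holder with a white stripe along its middle, fixed on the table: plate 162 long (x) by 60 wide (y), 4 thick; origin at the centre of its underside. Stops 14 high (above the table) and 6 thick at its two short ends, 150 apart inside; long sides open. A case seated in it has its centre 18 above this origin and its length along the holder's x
- holder_blue: blue holder with a white stripe along its middle, fixed on the table: plate 162 long (x) by 60 wide (y), 4 thick; origin at the centre of its underside. Stops 14 high (above the table) and 6 thick at its two short ends, 150 apart inside; long sides open. A case seated in it has its centre 18 above this origin and its length along the holder's x
- holder_yellow: yellow holder with a white stripe along its middle, fixed on the table: plate 162 long (x) by 60 wide (y), 4 thick; origin at the centre of its underside. Stops 14 high (above the table) and 6 thick at its two short ends, 150 apart inside; long sides open. A case seated in it has its centre 18 above this origin and its length along the holder's x
- amber_jar: bystander to be left alone: amber glass jar with black screw cap, 44 across, 50 high, upright and loose; origin at the centre of its underside
- white_jar: bystander to be left alone: white jar with grey cap, 46 across, 48 high, upright and loose; origin at the centre of its underside
Things that resemble listed ones, but are neither listed nor needed, are in the scene too. Leave any black look-alike of the part that bears yellow_case alone. Leave any black look-alike of the holder_green alone.

How it is judged (in metres and radians):
At the end, for the whole second after the job is handed in: Each case rests lid up and flat (0.1 rad) in the holder of its colour, centre within 13 mm of the holder's centre horizontally and 14-22 mm above its underside, length within 0.2 rad of the holder's (either way round), released; both jars upright (0.2 rad), within 30 mm of their start (horizontal distance between red_case and holder_red below 0.013 m and angle between the x axis of red_case and the x axis of holder_red, either way round below 0.2 rad and z of red_case in the frame of holder_red between 0.014 and 0.022 m and angle between each of red_case, green_case, blue_case, yellow_case's own z axis and vertical below 0.1 rad and linear speed of each of case_red, case_green, case_blue, case_yellow below 0.02 m/s and horizontal distance between green_case and holder_green below 0.013 m and angle between the x axis of green_case and the x axis of holder_green, either way round below 0.2 rad and z of green_case in the frame of holder_green between 0.014 and 0.022 m and horizontal distance between blue_case and holder_blue below 0.013 m and angle between the x axis of blue_case and the x axis of holder_blue, either way round below 0.2 rad and z of blue_case in the frame of holder_blue between 0.014 and 0.022 m and horizontal distance between yellow_case and holder_yellow below 0.013 m and angle between the x axis of yellow_case and the x axis of holder_yellow, either way round below 0.2 rad and z of yellow_case in the frame of holder_yellow between 0.014 and 0.022 m and distance of each of amber_jar, white_jar from where it was at the start of the episode below 0.03 m and angle between each of amber_jar, white_jar's own z axis and vertical below 0.2 rad); the robot touches nothing.
It fails at once if a case is dropped or knocked down: it moves faster than 0.8 m/s while not held (a fall of about 33 mm) ((linear speed of case_red above 0.8 m/s and contact force between the fingers and case_red below 0.1 N) or (linear speed of case_green above 0.8 m/s and contact force between the fingers and case_green below 0.1 N) or (linear speed of case_blue above 0.8 m/s and contact force between the fingers and case_blue below 0.1 N) or (linear speed of case_yellow above 0.8 m/s and contact force between the fingers and case_yellow below 0.1 N)).
It fails at once if a jar is pushed more than 30 mm or tipped ((distance of amber_jar from where it was at the start of the episode above 0.03 m or angle between amber_jar's own z axis and vertical above 0.5 rad) or (distance of white_jar from where it was at the start of the episode above 0.03 m or angle between white_jar's own z axis and vertical above 0.5 rad)).
It also fails if it takes over 120 s, if anything falls off the work surface, if the arm or the gripper's body presses on something with over 40 N, if the wrist force passes 120 N, or if a joint passes its speed limit or range.

## Working session

There is one attempt and no reset: what is moved stays moved. The work goes in short steps, Python scripts to look and compute and a tool call to move; the robot and the scene stay as the last step left them, time stands still between calls to the robot, and variables do not carry over. Pictures are saved under pics/ and viewed, about 12 in all and at most 16, crops included, and the job is handed in when it is done.

Besides the shell and the picture viewer there is one more tool, called in YAML: its name, and indented under it one key for each argument. move_arm: Moves the arm, as the interface text tells. Its arguments: {"type":"object","properties":{"targets":{"type":"array","items":{"type":"array","items":{"type":"number"}}},"grip_force":{"type":"number"}},"required":["targets"]}

```bash
mkdir -p pics; ls
cat > h.py <<'E'
import numpy as np, cv2
from scipy.spatial.transform import Rotation as R
from workcell import arm, grab_frame, find_in, pinpoint
def rot(a):
    a=np.array(a,float)
    return a if a.shape==(3,3) else R.from_quat(a[[1,2,3,0]]).as_matrix()
def ray(f,px):
    K=np.array(f["intrinsics"]);x=(px[0]-K[0,2])/K[0,0];y=(px[1]-K[1,2])/K[1,1]
    if f.get("fish"):
        r=np.hypot(x,y);s=np.sin(r)/r if r>1e-9 else 1;d=np.array([x*s,y*s,np.cos(r)])
    else: d=np.array([x,y,1.])
    return rot(f["attitude"])@d
def atz(f,px,z):
    d=ray(f,px);o=np.array(f["origin"],float);return o+d*(z-o[2])/d[2]
def grab(n):
    f=grab_frame(n);f["fish"]=(n=="wrist");return f
def save(f,p): cv2.imwrite(p,f["img"][:,:,::-1])
E
python3 - <<'E'
from h import *
for n in ["scene","side","wrist"]:
    f=grab(n);save(f,f"pics/{n}0.png");print(n,f["origin"],f["attitude"],np.array(f["intrinsics"]).tolist())
    for t in ["red_case","green_case","blue_case","yellow_case","holder_red","holder_green","holder_blue","holder_yellow","amber_jar","white_jar"]:
        z={"c":0}.get(t,0)
        z=46 if t in("green_case","yellow_case") else 18 if "case" in t else 0
        for p in pinpoint(t,n)[:2]: print(t,np.round(p["centre"]),round(p["conf"],2),np.round(atz(f,p["centre"],z)[:2]))
print(arm.state())
E
```

```text
pics
scene [1078.49778053  -89.6302544   862.65909649] [-0.22323575  0.71319536  0.63479327 -0.19635604] [[412.0232479645132, 0.0, 279.1137074062646], [0.0, 412.0232479645132, 209.35057729838766], [0.0, 0.0, 1.0]]
red_case [316. 205.] 0.53 [499.  75.]
green_case [313. 222.] 0.56 [564.  53.]
blue_case [284. 222.] 0.65 [540. -11.]
blue_case [314. 221.] 0.56 [545.  61.]
yellow_case [305. 339.] 0.84 [835.  -6.]
yellow_case [220. 172.] 0.83 [ 385. -159.]
holder_red [174. 266.] 0.91 [ 619. -277.]
holder_green [159. 138.] 0.82 [ 199. -331.]
holder_green [165. 196.] 0.78 [ 412. -307.]
holder_blue [397. 241.] 0.9 [614. 255.]
holder_yellow [392. 170.] 0.92 [393. 305.]
amber_jar [248. 288.] 0.63 [ 695. -111.]
white_jar [349. 284.] 0.77 [710. 116.]
side [-243.87692558  697.41765713  657.38223743] [ 0.20104623 -0.35535317  0.78559307 -0.46491726] [[492.59710770086144, 0.0, 273.230463150779], [0.0, 492.59710770086144, 201.49178372221186], [0.0, 0.0, 1.0]]
red_case [258. 238.] 0.56 [497.  71.]
green_case [248. 212.] 0.72 [568.  41.]
blue_case [271. 220.] 0.82 [536.  -5.]
yellow_case [203. 185.] 0.8
[... 537 characters left out ...]
0, 1.0]]
{'clock': 1.65, 'qpos': array([-1.21491668,  0.46860719, -0.0486178 ,  1.53251773,  0.02410244,
        1.14102311, -0.08234373]), 'qd': array([ 0.00061411,  0.00039472, -0.0008923 , -0.00120412,  0.00166435,
        0.0017235 ,  0.00029629]), 'effort': array([-6.38993515e-04, -5.10148859e+01, -4.69299965e-02, -2.38011324e+01,
        1.08611007e-02,  7.92990304e-04,  3.08573169e-05]), 'tool_pos': array([253.31405447, 625.66632126, 231.32253264]), 'orientation': array([-1.84263690e-05,  1.91213259e-01,  9.81548516e-01,  1.77915729e-05]), 'force': array([-0.04784153,  0.55947659, -1.02812665]), 'moment': array([0.08196367, 0.00457796, 0.00322408]), 'gripper_width': 85.26185416081923}
```

View pics/scene0.png

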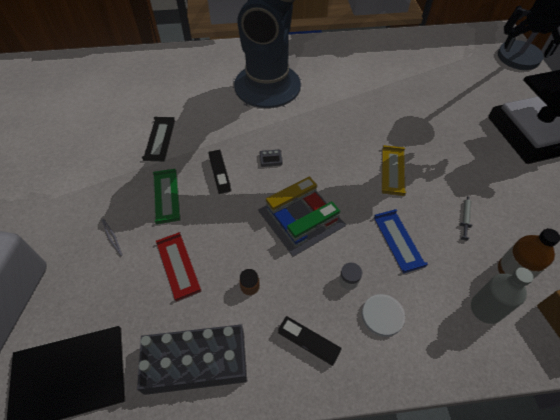

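View pics/side0.png

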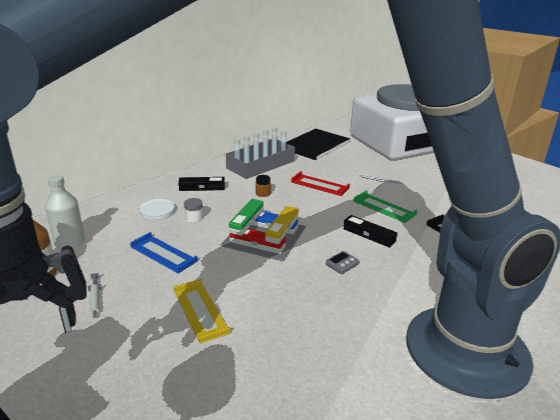

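```bash
cat >> h.py <<'E'
def go(x,y,z,yaw,s=None):
    """print shift (cm) and turn (deg about tool z) to reach TCP world pose, tool down, tool x at yaw deg (mod 180 nearest middle of last joint)"""
    s=s or arm.state();M=rot(s["orientation"]);p=np.array(s["tool_pos"])
    hd=np.degrees(np.arctan2(y,x))+90
    yaw=hd+((yaw-hd+90)%180-90)
    c,sn=np.cos(np.radians(yaw)),np.sin(np.radians(yaw))
    T=np.array([[c,sn,0],[sn,-c,0],[0,0,-1]])
    d=M.T@(np.array([x,y,z])-p)/10;r=R.from_matrix(M.T@T).as_rotvec(degrees=True)
    print("d",np.round(d,2),"r",np.round(r,2),"yaw",round(yaw,1))
E
python3 - <<'E'
from h import *
f=grab("scene")
for a,b,z in [((270,205),(316,182),60),((289,231),(339,208),60)]:
    A,B=atz(f,a,z),atz(f,b,z);print(A,B,np.linalg.norm(B-A),np.degrees(np.arctan2(*(B-A)[1::-1])))
c=np.array([530,20.])
yaw=np.degrees(np.arctan2(*(B-A)[1::-1])); 
hd=92; y=hd+((yaw-hd+90)%180-90)
t=c-76*np.array([np.cos(np.radians(y)),np.sin(np.radians(y))]);print(t)
go(t[0],t[1],300,y)
E
```

```text
[514.0729782  -42.33313942  60.        ] [457.7099731   78.32246859  60.        ] 133.17118340127573 115.03913782823857
[591.31404173  -6.82119015  60.        ] [541.50615935 119.41408173  60.        ] 135.70618635124234 111.532402850276
[557.89407884 -50.69597136]
d [-53.62 -51.26  -6.87] r [ 0.000e+00 -1.000e-02  4.642e+01] yaw 111.5
```

move_arm:
  targets:
    - [-53.6,-51.3,-6.9,0,0,46.4,1]
    - [-53.6,-51.3,-6.9,0,0,46.4,1]
    - [-53.6,-51.3,-6.9,0,0,46.4,1]
    - [-53.6,-51.3,-6.9,0,0,46.4,1]
    - [-53.6,-51.3,-6.9,0,0,46.4,1]
    - [-53.6,-51.3,-6.9,0,0,46.4,1]
    - [-53.6,-51.3,-6.9,0,0,46.4,1]
    - [-53.6,-51.3,-6.9,0,0,46.4,1]
    - [-53.6,-51.3,-6.9,0,0,46.4,1]
    - [-53.6,-51.3,-6.9,0,0,46.4,1]
    - [-53.6,-51.3,-6.9,0,0,46.4,1]
    - [-53.6,-51.3,-6.9,0,0,46.4,1]

```text
clock: 2.7
tool_pos: [457.9, 169.7, 278.2]
orientation: [0.0, 0.562, 0.827, 0.001]
force: [1.5, 0.2, 0.3]
gripper_width: 85.4
```

```bash
python3 -c "
from h import *
go(558,-51,300,112)"
```

```text
d [-24.2    1.2   -2.19] r [ 0.06 -0.03 -0.43] yaw 112.0
```

move_arm:
  targets:
    - [-24.2,1.2,-2.2,0,0,-0.4,1]
    - [-24.2,1.2,-2.2,0,0,-0.4,1]
    - [-24.2,1.2,-2.2,0,0,-0.4,1]
    - [-24.2,1.2,-2.2,0,0,-0.4,1]
    - [-24.2,1.2,-2.2,0,0,-0.4,1]
    - [-24.2,1.2,-2.2,0,0,-0.4,1]
    - [-24.2,1.2,-2.2,0,0,-0.4,1]
    - [-24.2,1.2,-2.2,0,0,-0.4,1]
    - [-24.2,1.2,-2.2,0,0,-0.4,1]

```text
clock: 3.45
tool_pos: [557.8, -50.2, 299.8]
orientation: [-0.0, 0.559, 0.829, 0.001]
force: [-0.4, 0.0, 0.6]
gripper_width: 85.3
```

```bash
cat >> h.py <<'E'
Z={"green_case":46,"yellow_case":46,"red_case":18,"blue_case":18}
def look(names,n="wrist",z=None):
    f=grab(n)
    for t in names:
        for p in pinpoint(t,n)[:3]: print(t,np.round(p["centre"]),round(p["conf"],2),np.round(atz(f,p["centre"],Z.get(t,0) if z is None else z)[:2],1))
    return f
E
python3 - <<'E'
from h import *
f=look(["red_case","green_case","blue_case","yellow_case","holder_red","holder_green","holder_blue","holder_yellow","amber_jar","white_jar"])
save(f,"pics/w1.png")
print(f["origin"],arm.state()["tool_pos"])
E
```

```text
red_case [272.  69.] 0.73 [493.7  73.1]
green_case [316.  99.] 0.91 [559.2  55.6]
blue_case [283. 139.] 0.9 [541.3  -6.5]
blue_case [265. 313.] 0.21 [ 614.2 -262.4]
yellow_case [238. 106.] 0.64 [474.2  13.1]
yellow_case [120. 198.] 0.59 [ 359.4 -155.9]
holder_red [264. 313.] 0.92 [ 616.6 -275.4]
holder_green [ 48. 251.] 0.88 [ 210.3 -332.5]
holder_green [142. 284.] 0.61 [ 409.5 -308.9]
amber_jar [348. 243.] 0.93 [ 688.6 -112.1]
white_jar [420. 106.] 0.85 [702.  115.5]
[529.5752391   20.46837604 443.88110689] [557.98191965 -50.79978127 300.14169307]
```

View pics/w1.png

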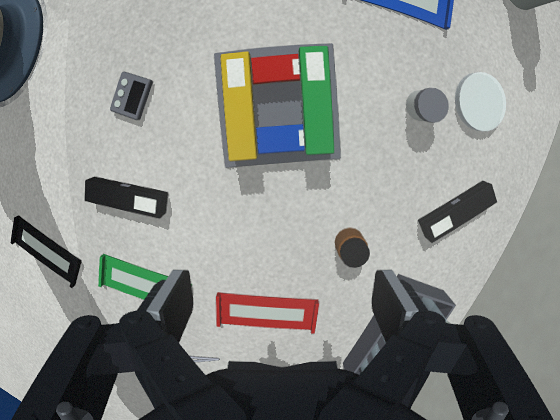

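```bash
cat >> h.py <<'E'
HUE={"red":(170,10),"green":(50,80),"blue":(105,130),"yellow":(20,34)}
def fit(f,col,px,z,smin=110):
    """fit rectangle on plane z to the colour blob holding/nearest pixel px -> centre, size, yaw deg of long side"""
    h=cv2.cvtColor(f["img"],cv2.COLOR_RGB2HSV);a,b=HUE[col]
    H,S,V=h[...,0],h[...,1],h[...,2]
    m=((H>=a)&(H<=b) if a<b else (H>=a)|(H<=b))&(S>smin)&(V>50)
    n,l,st,ct=cv2.connectedComponentsWithStats(m.astype(np.uint8))
    best=None
    for i in range(1,n):
        if st[i,4]<150: continue
        ys,xs=np.where(l==i);d=np.hypot(xs-px[0],ys-px[1]).min()
        if best is None or d<best[0]: best=(d,i)
    c=max(cv2.findContours((l==best[1]).astype(np.uint8),cv2.RETR_EXTERNAL,cv2.CHAIN_APPROX_NONE)[0],key=len)[:,0]
    P=np.array([atz(f,q,z)[:2] for q in c],np.float32)
    (cx,cy),(w,hh),_=r=cv2.minAreaRect(P);B=cv2.boxPoints(r);e=[B[1]-B[0],B[2]-B[1]];v=max(e,key=np.linalg.norm)
    print(col,"c",round(cx,1),round(cy,1),"size",round(w,1),round(hh,1),"yaw",round(np.degrees(np.arctan2(v[1],v[0]))%180,1))
E
python3 - <<'E'
from h import *
f=grab("wrist")
fit(f,"green",(316,110),60);fit(f,"yellow",(238,120),60)
fit(f,"red",(240,300),4)
g=grab("scene")
for c,p in [("red",(170,266)),("green",(160,196)),("blue",(390,241)),("yellow",(386,170))]: fit(g,c,p,6)
g=grab("side")
for c,p in [("red",(310,180)),("green",(370,200)),("blue",(150,250)),("yellow",(185,310))]: fit(g,c,p,6)
E
```

```text
green c 558.9 54.4 size 34.1 128.9 yaw 115.9
yellow c 476.8 13.6 size 34.4 129.4 yaw 115.7
red c 619.8 -272.8 size 165.4 67.5 yaw 17.5
red c 617.8 -270.1 size 165.9 59.0 yaw 17.5
green c 415.3 -303.6 size 149.1 58.9 yaw 4.7
blue c 611.0 258.4 size 164.7 64.2 yaw 10.8
yellow c 394.6 305.1 size 61.2 173.2 yaw 164.5
red c 618.5 -267.1 size 171.0 81.0 yaw 17.4
green c 411.5 -302.1 size 170.4 77.3 yaw 5.0
blue c 611.3 259.3 size 176.5 69.9 yaw 10.6
yellow c 395.5 304.8 size 63.2 175.0 yaw 164.5
```

```bash
python3 -c "
from h import *
go(559,54.5,110,115.8)"
```

```text
d [ 9.74  4.02 19.02] r [ 0.06 -0.03 -3.83] yaw 115.8
```

move_arm:
  targets:
    - [9.7,4.0,15,0,0,-3.8,1]
    - [9.7,4.0,15,0,0,-3.8,1]
    - [9.7,4.0,19,0,0,-3.8,1]
    - [9.7,4.0,19,0,0,-3.8,1]
    - [9.7,4.0,19,0,0,-3.8,1]
    - [9.7,4.0,19,0,0,-3.8,1]
    - [9.7,4.0,19,0,0,-3.8,1]
    - [9.7,4.0,19,0,0,-3.8,1]

```text
clock: 4.82
tool_pos: [559.9, 53.1, 111.3]
orientation: [0.001, 0.532, 0.847, 0.001]
force: [-0.2, -0.6, 0.6]
gripper_width: 85.2
```

```bash
python3 -c "
from h import *
go(559,54.5,28,115.8)
f=look(['green_case']);save(f,'pics/w2.png');fit(f,'green',(300,120),60)"
```

```text
d [ 0.18 -0.04  8.33] r [ 0.11  0.05 -0.07] yaw 115.8
green_case [281. 227.] 0.86 [558.8  54.3]
green_case [451. 216.] 0.17 [669.3 116.8]
green c 559.7 54.7 size 33.5 129.0 yaw 116.0
```

View pics/w2.png

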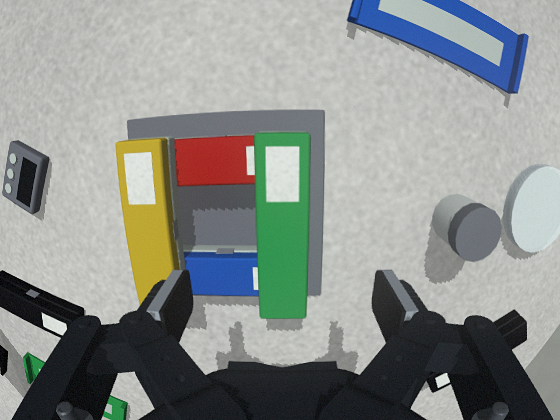

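move_arm:
  targets:
    - [0.2,0,3,0,0,0,1]
    - [0.2,0,6,0,0,0,1]
    - [0.2,0,8.3,0,0,0,1]
    - [0.2,0,8.3,0,0,0,1]
    - [0.2,0,8.3,0,0,0,1]
    - [0.2,0,8.3,0,0,0,0.3]
    - [0.2,0,8.3,0,0,0,0.2]
    - [0.2,0,8.3,0,0,0,0.2]
    - [0.2,0,8.3,0,0,0,0.2]
    - [0.2,0,8.3,0,0,0,0.2]
    - [0.2,0,8.3,0,0,0,0.2]
    - [0.2,0,8.3,0,0,0,0.2]
  grip_force: 40

```text
clock: 5.92
tool_pos: [561.3, 54.4, 31.0]
orientation: [0.003, 0.533, 0.846, 0.003]
force: [-1.4, -0.4, 6.7]
gripper_width: 33.5
```

move_arm:
  targets:
    - [0,0,-1,0,0,0,0.2]
    - [0,0,-2.5,0,0,0,0.2]
    - [0,0,-5,0,0,0,0.2]
    - [0,0,-8,0,0,0,0.2]
    - [0,0,-12,0,0,0,0.2]
    - [0,0,-15,0,0,0,0.2]
    - [0,0,-15,0,0,0,0.2]

```text
clock: 6.5
tool_pos: [564.3, 54.1, 188.1]
orientation: [0.007, 0.533, 0.846, 0.007]
force: [1.5, -0.6, -0.9]
gripper_width: 33.3
```

```bash
python3 -c "
from h import *
s=arm.state();print(s['tool_pos'],s['force'],s['gripper_width'])
y=4.8+0;t=np.array([411,-304])
go(411,-304,150,4.8)"
```

```text
[564.25431195  54.13171853 188.11539048] [ 1.49581862 -0.58610818 -0.8675576 ] 33.25859043721103
d [-25.65 -29.37   3.35] r [  0.99  -0.91 110.81] yaw 4.8
```

move_arm:
  targets:
    - [-25.6,-29.4,3,1,-0.9,110.8,0.2]
    - [-25.6,-29.4,3,1,-0.9,110.8,0.2]
    - [-25.6,-29.4,3,1,-0.9,110.8,0.2]
    - [-25.6,-29.4,3,1,-0.9,110.8,0.2]
    - [-25.6,-29.4,3,1,-0.9,110.8,0.2]
    - [-25.6,-29.4,3,1,-0.9,110.8,0.2]
    - [-25.6,-29.4,3,1,-0.9,110.8,0.2]
    - [-25.6,-29.4,3,1,-0.9,110.8,0.2]
    - [-25.6,-29.4,3,1,-0.9,110.8,0.2]
    - [-25.6,-29.4,3,1,-0.9,110.8,0.2]
    - [-25.6,-29.4,3,1,-0.9,110.8,0.2]
    - [-25.6,-29.4,3,1,-0.9,110.8,0.2]

```text
clock: 7.5
tool_pos: [408.9, -305.0, 153.4]
orientation: [0.0, 0.968, 0.251, 0.0]
force: [-0.5, 0.7, -1.8]
gripper_width: 33.6
```

```bash
python3 -c "
from h import *
go(411,-304,150,4.8)"
```

```text
d [0.23 0.02 0.34] r [ 0.05 -0.05 24.31] yaw 4.8
```

move_arm:
  targets:
    - [0.2,0,0.3,0,0,24.3,0.2]
    - [0.2,0,0.3,0,0,24.3,0.2]
    - [0.2,0,0.3,0,0,24.3,0.2]
    - [0.2,0,0.3,0,0,24.3,0.2]
    - [0.2,0,0.3,0,0,24.3,0.2]
    - [0.2,0,0.3,0,0,24.3,0.2]

```text
clock: 8.0
tool_pos: [410.4, -303.6, 150.2]
orientation: [0.0, 0.999, 0.043, 0.0]
force: [-0.1, 0.3, -1.6]
gripper_width: 33.0
```

```bash
python3 -c "
from h import *
f=look(['holder_green']);save(f,'pics/w3.png')
for t in ['green_case']:
  for p in pinpoint(t,'wrist')[:2]: print(p,atz(f,p['centre'],165))
go(411,-304,20,4.8)"
```

```text
{'centre': [282.9, 286.0], 'conf': 0.76} [ 412.01977194 -303.54482003  165.        ]
d [ 0.03  0.02 13.04] r [ 0.01 -0.07  0.07] yaw 4.8
```

View pics/w3.png

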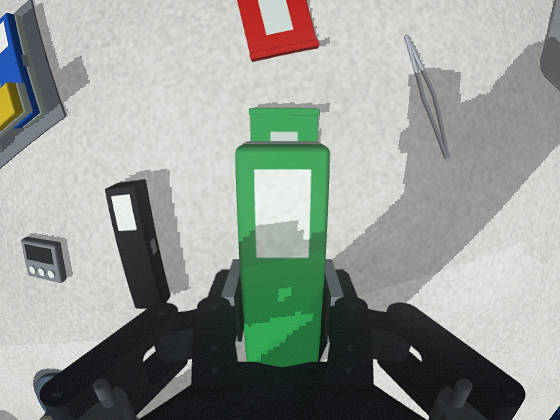

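```bash
python3 -c "
from h import *
f=grab('wrist')
a,b=atz(f,(249.5,108.5),14),atz(f,(319.5,108),14);m=(a+b)/2
print(a,b,np.linalg.norm(a-b))
u=np.array([np.cos(.0838),np.sin(.0838)]);print('holder c',m[:2]-81*u)
# case top z: TCP150 + 28ish
for z in (175,180):
  a,b=atz(f,(241,145),z),atz(f,(325,145),z);print(z,a,b,np.linalg.norm(a-b),(a+b)[:2]/2-65*u)
"
```

```text
[ 490.58738786 -268.95747619   14.        ] [ 496.20509628 -328.24649461   14.        ] 59.554566174088016
holder c [ 412.68048449 -305.3818437 ]
175 [ 474.57782182 -282.88059901  175.        ] [ 477.23177784 -313.68707768  175.        ] 30.920585550308683 [ 411.1328956  -303.72446538]
180 [ 475.07692056 -283.47022061  180.        ] [ 477.61981086 -312.98747537  180.        ] 29.62658636017234 [ 411.57646148 -303.66947502]
```

move_arm:
  targets:
    - [0.1,0.1,3,0,0,0.3,0.2]
    - [0.1,0.1,6,0,0,0.3,0.2]
    - [0.1,0.1,9,0,0,0.3,0.2]
    - [0.1,0.1,11.5,0,0,0.3,0.2]
    - [0.1,0.1,13,0,0,0.3,0.2]
    - [0.1,0.1,14,0,0,0.3,0.2]
    - [0.1,0.1,14.5,0,0,0.3,0.2]
    - [0.1,0.1,14.5,0,0,0.3,0.2]
    - [0.1,0.1,14.5,0,0,0.3,0.2]

```text
clock: 8.95
tool_pos: [412.3, -305.4, 6.1]
orientation: [0.0, 0.999, 0.04, 0.001]
force: [0.5, 0.2, -1.4]
gripper_width: 33.4
```

move_arm:
  targets:
    - [0,0,0.2,0,0,0,0.2]
    - [0,0,0.2,0,0,0,0.2]
    - [0,0,0.2,0,0,0,0.7]
    - [0,0,0.1,0,0,0,0.7]
    - [0,0,0,0,0,0,0.7]
    - [0,0,0,0,0,0,0.7]
    - [0,0,-2,0,0,0,0.7]
    - [0,0,-5,0,0,0,1]
    - [0,0,-9,0,0,0,1]
    - [0,0,-13,0,0,0,1]
    - [0,0,-17,0,0,0,1]
    - [0,0,-17,0,0,0,1]

```text
clock: 9.95
tool_pos: [414.8, -308.8, 182.7]
orientation: [0.004, 0.999, 0.039, 0.007]
force: [0.5, -0.8, -0.2]
gripper_width: 85.2
```

```bash
python3 -c "
from h import *
f=look(['green_case'],z=18);fit(f,'green',(282,300),32)
f=look(['yellow_case'],'scene');fit(f,'yellow',(292,193),60);save(f,'pics/s4.png')
go(476.8,13.6,110,115.8)"
```

```text
green_case [277. 199.] 0.84 [ 411.9 -304.8]
green c 417.1 -304.0 size 151.9 54.8 yaw 4.9
yellow_case [221. 172.] 0.91 [ 384.9 -156.6]
yellow_case [308. 341.] 0.86 [838.9  -2.3]
yellow_case [291. 192.] 0.67 [472.1  13.4]
yellow c 482.8 13.9 size 39.8 131.4 yaw 115.5
d [  9.04 -31.17   6.56] r [ 6.0000e-02 -8.0000e-02 -1.1123e+02] yaw 115.8
```

View pics/s4.png

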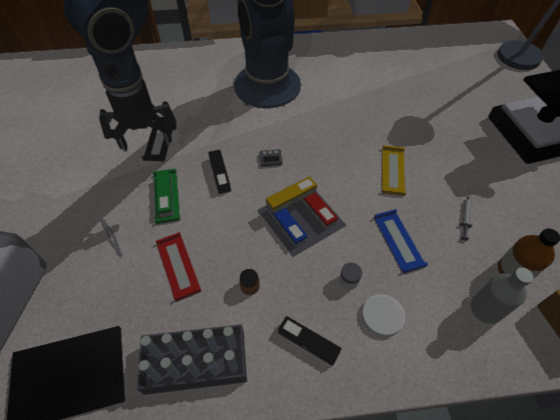

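move_arm:
  targets:
    - [9,-31.2,4,0,0,-111.2,1]
    - [9,-31.2,4,0,0,-111.2,1]
    - [9,-31.2,4,0,0,-111.2,1]
    - [9,-31.2,4,0,0,-111.2,1]
    - [9,-31.2,4,0,0,-111.2,1]
    - [9,-31.2,4,0,0,-111.2,1]
    - [9,-31.2,4,0,0,-111.2,1]
    - [9,-31.2,4,0,0,-111.2,1]
    - [9,-31.2,4,0,0,-111.2,1]
    - [9,-31.2,4,0,0,-111.2,1]
    - [9,-31.2,4,0,0,-111.2,1]
    - [9,-31.2,4,0,0,-111.2,1]

```text
clock: 11.15
tool_pos: [474.9, 14.0, 133.9]
orientation: [-0.001, 0.702, 0.713, -0.001]
force: [0.4, 0.2, -0.3]
gripper_width: 85.3
```

```bash
python3 -c "
from h import *
f=grab('wrist');fit(f,'yellow',(292,193),60);print(find_in('yellow_case','wrist'))
go(476.8,13.6,110,115.8)"
```

```text
yellow c 477.1 13.8 size 34.1 129.8 yaw 116.4
[{'rect': [222.7, 134.1, 117.1, 166.9], 'conf': 0.95}, {'rect': [122.1, 338.0, 111.0, 36.6], 'conf': 0.71}, {'rect': [536.3, 221.0, 23.7, 52.3], 'conf': 0.67}]
d [-0.01  0.17  2.42] r [-8.000e-02 -2.000e-02 -2.533e+01] yaw 115.8
```

move_arm:
  targets:
    - [0,0.2,2.4,0,0,-25.6,1]
    - [0,0.2,2.4,0,0,-25.6,1]
    - [0,0.2,2.4,0,0,-25.6,1]
    - [0,0.2,2.4,0,0,-25.6,1]
    - [0,0.2,2.4,0,0,-25.6,1]
    - [0,0.2,2.4,0,0,-25.6,1]
    - [0,0.2,5,0,0,-25.6,1]
    - [0,0.2,5,0,0,-25.6,1]

```text
clock: 11.92
tool_pos: [474.5, 13.7, 81.5]
orientation: [-0.003, 0.531, 0.848, -0.002]
force: [-0.6, 0.6, -1.1]
gripper_width: 85.3
```

```bash
python3 -c "
from h import *
go(477,13.7,27,116)"
```

```text
d [-0.12  0.26  5.45] r [-0.42 -0.13 -0.1 ] yaw 116.0
```

move_arm:
  targets:
    - [-0.1,0.2,2.5,-0.4,0,0,1]
    - [-0.1,0.2,4.5,-0.4,0,0,1]
    - [-0.1,0.2,5.4,-0.4,0,0,1]
    - [-0.1,0.2,5.4,-0.4,0,0,1]
    - [-0.1,0.2,5.4,-0.4,0,0,1]
    - [-0.1,0.2,5.4,-0.4,0,0,0.3]
    - [-0.1,0.2,5.4,-0.4,0,0,0.2]
    - [-0.1,0.2,5.4,-0.4,0,0,0.2]
    - [-0.1,0.2,5.4,-0.4,0,0,0.2]
    - [-0.1,0.2,5.4,-0.4,0,0,0.2]
    - [-0.1,0.2,5.4,-0.4,0,0,0.2]

```text
clock: 12.83
tool_pos: [476.8, 13.7, 28.2]
orientation: [-0.001, 0.531, 0.848, 0.001]
force: [-0.8, 0.2, 6.6]
gripper_width: 33.8
```

```bash
python3 -c "
from h import *
go(477,13.7,180,116);go(395,305,150,164.5)"
```

```text
d [  0.02   0.03 -15.18] r [ 0.04 -0.14 -0.1 ] yaw 116.0
d [ 29.8    5.38 -12.1 ] r [  0.1   -0.11 -48.6 ] yaw 164.5
```

move_arm:
  targets:
    - [0,0,-1,0,0,0,0.2]
    - [0,0,-3,0,0,0,0.2]
    - [0,0,-6,0,0,0,0.2]
    - [0,0,-10,0,0,0,0.2]
    - [3,0.5,-12,0,0,-7,0.2]
    - [7,1.2,-12,0,0,-14,0.2]
    - [11,2,-12,0,0,-21,0.2]
    - [15,2.7,-12,0,0,-28,0.2]
    - [19,3.4,-12,0,0,-35,0.2]
    - [23,4.1,-12,0,0,-42,0.2]
    - [27,4.8,-12,0,0,-48.6,0.2]
    - [29.8,5.4,-12,0,0,-48.6,0.2]

```text
clock: 13.83
tool_pos: [393.2, 308.6, 149.6]
orientation: [-0.0, 0.131, 0.991, 0.002]
force: [0.4, -0.5, -1.3]
gripper_width: 33.4
```

```bash
python3 -c "
from h import *
go(395,305,150,164.5)"
```

```text
d [-0.26 -0.3  -0.04] r [ 0.21 -0.08  0.42] yaw 164.5
```

move_arm:
  targets:
    - [-0.3,-0.3,0,0.2,0,0.4,0.2]
    - [-0.3,-0.3,0,0.2,0,0.4,0.2]
    - [-0.3,-0.3,0,0.2,0,0.4,0.2]

```text
clock: 14.08
tool_pos: [395.4, 303.9, 149.7]
orientation: [-0.001, 0.135, 0.991, -0.0]
force: [1.2, -0.7, -1.2]
gripper_width: 33.3
```

```bash
python3 -c "
from h import *
f=grab('wrist');save(f,'pics/w5.png')
go(395,305,5,164.5)"
```

```text
d [ 0.09  0.15 14.47] r [-0.05 -0.07 -0.11] yaw 164.5
```

View pics/w5.png

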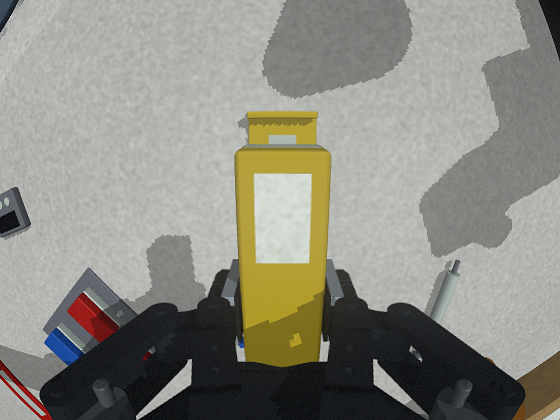

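```bash
cat >> h.py <<'E'
def hold(f,p,q,yaw,cp=None,cq=None,zt=178):
    a,b=atz(f,p,14),atz(f,q,14);u=np.array([np.cos(np.radians(yaw)),np.sin(np.radians(yaw))])
    d=b-a;print('edge',np.linalg.norm(d),'yaw',(np.degrees(np.arctan2(d[1],d[0]))+90)%180,'holder c',(a+b)[:2]/2-81*u)
    if cp:
        a,b=atz(f,cp,zt),atz(f,cq,zt);print('case',(a+b)[:2]/2-65*u)
E
python3 -c "
from h import *
f=grab('wrist');hold(f,(247.5,112.5),(318,112),164.5,(240,150),(328,150))
go(395,305,5,164.5)"
```

```text
edge 59.887906875378 yaw 164.86355083008866 holder c [397.05147611 304.00327842]
case [397.00844932 304.29970894]
d [ 0.1   0.16 14.47] r [-0.04 -0.07 -0.14] yaw 164.5
```

move_arm:
  targets:
    - [0,0.05,3,0,0,0,0.2]
    - [0,0.05,6,0,0,0,0.2]
    - [0,0.05,9,0,0,0,0.2]
    - [0,0.05,11.5,0,0,0,0.2]
    - [0,0.05,13,0,0,0,0.2]
    - [0,0.05,14,0,0,0,0.2]
    - [0,0.05,14.5,0,0,0,0.2]
    - [0,0.05,14.7,0,0,0,0.2]
    - [0,0.05,14.7,0,0,0,0.2]
    - [0,0.05,14.7,0,0,0,0.2]

```text
clock: 15.02
tool_pos: [396.8, 303.7, 3.7]
orientation: [0.0, 0.137, 0.991, 0.001]
force: [-0.1, 1.0, -1.1]
gripper_width: 33.2
```

move_arm:
  targets:
    - [0,0,0.15,0,0,0,0.2]
    - [0,0,0.15,0,0,0,0.2]
    - [0,0,0.15,0,0,0,0.7]
    - [0,0,0.1,0,0,0,0.7]
    - [0,0,0,0,0,0,0.7]
    - [0,0,0,0,0,0,0.7]
    - [0,0,-2,0,0,0,0.7]
    - [0,0,-5,0,0,0,1]
    - [0,0,-9,0,0,0,1]
    - [0,0,-13,0,0,0,1]
    - [0,0,-17,0,0,0,1]
    - [0,0,-17,0,0,0,1]

```text
clock: 16.02
tool_pos: [400.7, 306.5, 181.3]
orientation: [0.005, 0.137, 0.991, 0.007]
force: [-0.1, 0.9, -0.2]
gripper_width: 85.2
```

```bash
python3 -c "
from h import *
f=look(['yellow_case'],z=18)
f=grab('scene');fit(f,'red',(318,207),32);fit(f,'blue',(288,228),32);save(f,'pics/s6.png')
f=grab('side');fit(f,'red',(258,238),32);fit(f,'blue',(271,220),32)
s=arm.state();go(497,73,130,25.8)"
```

```text
yellow_case [276. 193.] 0.95 [399.4 304.1]
red c 501.7 73.7 size 132.0 38.5 yaw 26.4
blue c 542.7 -6.3 size 132.6 36.6 yaw 26.3
red c 487.3 82.5 size 134.0 50.0 yaw 26.9
blue c 527.5 3.2 size 132.8 51.1 yaw 25.9
d [-15.96 -19.4    4.28] r [-8.000e-02  0.000e+00  1.385e+02] yaw 25.8
```

View pics/s6.png

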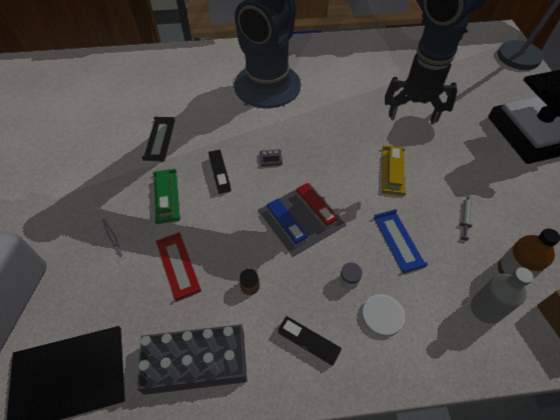

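move_arm:
  targets:
    - [-16,-19.4,2,0,0,138.5,1]
    - [-16,-19.4,2,0,0,138.5,1]
    - [-16,-19.4,2,0,0,138.5,1]
    - [-16,-19.4,2,0,0,138.5,1]
    - [-16,-19.4,2,0,0,138.5,1]
    - [-16,-19.4,2,0,0,138.5,1]
    - [-16,-19.4,2,0,0,138.5,1]
    - [-16,-19.4,2,0,0,138.5,1]
    - [-16,-19.4,2,0,0,138.5,1]
    - [-16,-19.4,2,0,0,138.5,1]
    - [-16,-19.4,2,0,0,138.5,1]
    - [-16,-19.4,2,0,0,138.5,1]

```text
clock: 17.22
tool_pos: [496.1, 72.5, 150.9]
orientation: [-0.0, 0.777, 0.629, -0.002]
force: [-0.5, 0.0, -0.2]
gripper_width: 85.1
```

```bash
python3 -c "
from h import *
go(497,73,130,25.8)"
```

```text
d [0.07 0.08 2.09] r [-0.1   0.24 52.17] yaw 25.8
```

move_arm:
  targets:
    - [0,0,2,0,0.2,52.2,1]
    - [0,0,2,0,0.2,52.2,1]
    - [0,0,2,0,0.2,52.2,1]
    - [0,0,2,0,0.2,52.2,1]
    - [0,0,2,0,0.2,52.2,1]
    - [0,0,2,0,0.2,52.2,1]
    - [0,0,2,0,0.2,52.2,1]
    - [0,0,2,0,0.2,52.2,1]
    - [0,0,2,0,0.2,52.2,1]
    - [0,0,2,0,0.2,52.2,1]

```text
clock: 18.05
tool_pos: [495.1, 72.2, 129.6]
orientation: [0.0, 0.975, 0.224, -0.002]
force: [0.2, -0.3, -0.1]
gripper_width: 85.7
```

```bash
python3 -c "
from h import *
f=look(['red_case','blue_case']);fit(f,'red',(280,220),32);fit(f,'blue',(350,220),32)
go(497,73,8,26)"
```

```text
red_case [279. 207.] 0.9 [495.5  76. ]
blue_case [388. 206.] 0.86 [537.   -7.2]
red c 497.4 73.9 size 129.7 33.5 yaw 26.9
blue c 537.9 -5.3 size 129.7 36.8 yaw 26.0
d [1.800e-01 1.000e-02 1.224e+01] r [-0.07  0.15 -0.19] yaw 26.0
```

move_arm:
  targets:
    - [0.25,-0.1,3,0,0.1,-0.6,1]
    - [0.25,-0.1,6,0,0.1,-0.6,1]
    - [0.25,-0.1,9,0,0.1,-0.6,1]
    - [0.25,-0.1,11.5,0,0.1,-0.6,1]
    - [0.25,-0.1,12.3,0,0.1,-0.6,1]
    - [0.25,-0.1,12.3,0,0.1,-0.6,1]
    - [0.25,-0.1,12.3,0,0.1,-0.6,1]

```text
clock: 18.78
tool_pos: [497.6, 73.9, 7.9]
orientation: [-0.0, 0.974, 0.228, -0.0]
force: [1.5, 0.7, 0.5]
gripper_width: 85.4
```

```bash
python3 -c "
from h import *
go(497.3,73.9,7,26.5)"
```

```text
d [-0.03 -0.02  0.09] r [-0.05  0.02 -0.11] yaw 26.5
```

move_arm:
  targets:
    - [0,0,0,0,0,0,0.3]
    - [0,0,0,0,0,0,0.2]
    - [0,0,0,0,0,0,0.2]
    - [0,0,0,0,0,0,0.2]
    - [0,0,0,0,0,0,0.2]
    - [0,0,0,0,0,0,0.2]

```text
clock: 19.28
tool_pos: [498.3, 74.2, 8.8]
orientation: [-0.001, 0.974, 0.228, 0.0]
force: [-0.5, 0.3, 7.9]
gripper_width: 33.3
```

```bash
python3 -c "
from h import *
go(617.5,-271.5,150,17.4)"
```

```text
d [ -4.67  36.25 -14.17] r [-0.07 -0.07  9.  ] yaw 17.4
```

move_arm:
  targets:
    - [0,0,-1,0,0,0,0.2]
    - [0,0,-3,0,0,0,0.2]
    - [0,0,-6,0,0,0,0.2]
    - [0,0,-10,0,0,0,0.2]
    - [-0.5,4,-14,0,0,3,0.2]
    - [-1,8,-14.2,0,0,6,0.2]
    - [-1.5,12,-14.2,0,0,9,0.2]
    - [-2,16,-14.2,0,0,9,0.2]
    - [-2.6,20,-14.2,0,0,9,0.2]
    - [-3.1,24,-14.2,0,0,9,0.2]
    - [-3.6,28,-14.2,0,0,9,0.2]
    - [-4.1,32,-14.2,0,0,9,0.2]

```text
clock: 20.28
tool_pos: [602.9, -230.0, 150.7]
orientation: [-0.001, 0.988, 0.151, 0.0]
force: [0.8, 1.5, -1.5]
gripper_width: 33.4
```

```bash
python3 -c "
from h import *
go(617.5,-271.5,150,17.4)"
```

```text
d [0.16 4.4  0.06] r [-0.11 -0.04 -0.  ] yaw 17.4
```

move_arm:
  targets:
    - [0.1,2.5,0,0,0,0,0.2]
    - [0.15,4.3,0,0,0,0,0.2]
    - [0.15,4.4,0,0,0,0,0.2]
    - [0.15,4.4,0,0,0,0,0.2]
    - [0.15,4.4,0,0,0,0,0.2]

```text
clock: 20.7
tool_pos: [617.1, -270.2, 150.4]
orientation: [-0.002, 0.988, 0.152, -0.0]
force: [0.2, -0.2, -1.7]
gripper_width: 33.4
```

```bash
python3 -c "
from h import *
f=grab('wrist');save(f,'pics/w7.png')
go(617.5,-271.5,9,17.4)"
```

```text
d [-0.04  0.23 14.14] r [-0.21 -0.03  0.09] yaw 17.4
```

View pics/w7.png

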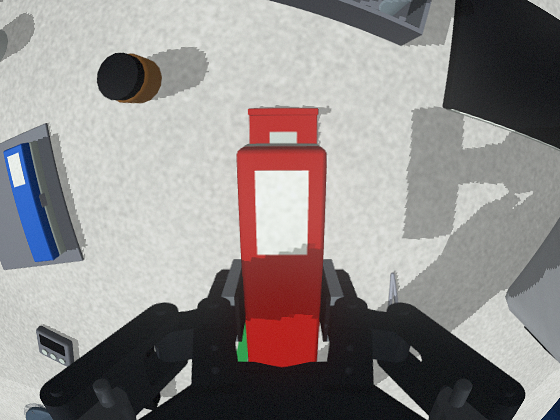

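```bash
python3 -c "
from h import *
f=grab('wrist');hold(f,(248.5,109.5),(319,109),17.4,(241,150),(325,150),173)
go(617.5,-271.5,9,17.4)"
```

```text
edge 59.97489909412133 yaw 17.992518892716063 holder c [ 618.48096728 -269.77282635]
case [ 615.97488194 -270.08847714]
d [-0.07  0.25 14.15] r [-0.2  -0.04  0.12] yaw 17.4
```

move_arm:
  targets:
    - [0.15,0.05,3,0,0,0,0.2]
    - [0.15,0.05,6,0,0,0,0.2]
    - [0.15,0.05,9,0,0,0,0.2]
    - [0.15,0.05,11.5,0,0,0,0.2]
    - [0.15,0.05,13,0,0,0,0.2]
    - [0.15,0.05,13.8,0,0,0,0.2]
    - [0.15,0.05,14.1,0,0,0,0.2]
    - [0.15,0.05,14.1,0,0,0,0.2]
    - [0.15,0.05,14.1,0,0,0,0.2]

```text
clock: 21.55
tool_pos: [620.1, -269.6, 11.1]
orientation: [-0.001, 0.988, 0.152, 0.001]
force: [0.5, -0.3, -1.0]
gripper_width: 33.5
```

move_arm:
  targets:
    - [-0.1,0,0.2,0,0,0,0.2]
    - [-0.1,0,0.2,0,0,0,0.2]
    - [-0.1,0,0.2,0,0,0,0.2]
    - [-0.1,0,0.2,0,0,0,0.7]
    - [-0.1,0,0.1,0,0,0,0.7]
    - [-0.1,0,0,0,0,0,0.7]
    - [-0.1,0,0,0,0,0,0.7]
    - [0,0,-2,0,0,0,0.7]
    - [0,0,-5,0,0,0,1]
    - [0,0,-9,0,0,0,1]
    - [0,0,-13,0,0,0,1]
    - [0,0,-13,0,0,0,1]

```text
clock: 22.55
tool_pos: [623.5, -273.5, 149.8]
orientation: [0.003, 0.988, 0.152, 0.007]
force: [1.4, -1.1, 0.7]
gripper_width: 85.7
```

```bash
python3 -c "
from h import *
f=look(['red_case'],z=18)
go(537.5,-5.5,130,26)"
```

```text
red_case [273. 210.] 0.69 [ 617.2 -268.4]
d [  0.03 -27.79   1.3 ] r [ 0.1  -0.36 -8.48] yaw 26.0
```

move_arm:
  targets:
    - [0,-27.8,1.3,0,-0.4,-8.5,1]
    - [0,-27.8,1.3,0,-0.4,-8.5,1]
    - [0,-27.8,1.3,0,-0.4,-8.5,1]
    - [0,-27.8,1.3,0,-0.4,-8.5,1]
    - [0,-27.8,1.3,0,-0.4,-8.5,1]
    - [0,-27.8,1.3,0,-0.4,-8.5,1]
    - [0,-27.8,1.3,0,-0.4,-8.5,1]
    - [0,-27.8,1.3,0,-0.4,-8.5,1]
    - [0,-27.8,1.3,0,-0.4,-8.5,1]
    - [0,-27.8,1.3,0,-0.4,-8.5,1]

```text
clock: 23.48
tool_pos: [536.8, -6.0, 129.4]
orientation: [0.001, 0.974, 0.225, -0.001]
force: [-0.1, -0.6, 0.9]
gripper_width: 85.4
```

```bash
python3 -c "
from h import *
f=look(['blue_case']);fit(f,'blue',(280,220),32)
go(537.5,-5.5,7,26.2)"
```

```text
blue_case [285. 212.] 0.96 [536.   -8.7]
blue c 538.6 -6.8 size 129.8 33.7 yaw 26.0
d [ 0.12 -0.17 12.28] r [ 0.15  0.08 -0.33] yaw 26.2
```

move_arm:
  targets:
    - [0.1,0,3,0,0,-0.2,1]
    - [0.1,0,6,0,0,-0.2,1]
    - [0.1,0,9,0,0,-0.2,1]
    - [0.1,0,11.5,0,0,-0.2,1]
    - [0.1,0,12.2,0,0,-0.2,1]
    - [0.1,0,12.2,0,0,-0.2,1]
    - [0.1,0,12.2,0,0,-0.2,1]
    - [0.1,0,12.2,0,0,-0.2,0.3]
    - [0.1,0,12.2,0,0,-0.2,0.2]
    - [0.1,0,12.2,0,0,-0.2,0.2]
    - [0.1,0,12.2,0,0,-0.2,0.2]
    - [0.1,0,12.2,0,0,-0.2,0.2]

```text
clock: 24.58
tool_pos: [538.7, -7.0, 8.7]
orientation: [0.001, 0.974, 0.226, 0.0]
force: [-0.7, 0.1, 6.1]
gripper_width: 33.2
```

```bash
python3 -c "
from h import *
print(arm.state()['qpos'])
go(611,259,150,10.7)"
```

```text
[-0.57667411  0.65377635  0.68488762  2.06280539 -0.67641491  0.65706242
 -0.5515028 ]
d [ 18.19 -20.68 -14.19] r [ 5.0000e-02  2.4000e-01 -1.6462e+02] yaw 190.7
```

move_arm:
  targets:
    - [0,0,-1,0,0,0,0.2]
    - [0,0,-3,0,0,0,0.2]
    - [0,0,-6,0,0,0,0.2]
    - [0,0,-10,0,0,0,0.2]
    - [2.5,-3,-14,0,0,3,0.2]
    - [5,-6,-14.2,0,0,6,0.2]
    - [7.5,-9,-14.2,0,0,9,0.2]
    - [10,-12,-14.2,0,0,12,0.2]
    - [12.5,-14.5,-14.2,0,0,15.4,0.2]
    - [15,-17,-14.2,0,0,15.4,0.2]
    - [18.2,-20.7,-14.2,0,0,15.4,0.2]
    - [18.2,-20.7,-14.2,0,0,15.4,0.2]

```text
clock: 25.58
tool_pos: [610.8, 269.5, 149.5]
orientation: [-0.001, 0.995, 0.099, 0.001]
force: [0.0, 2.0, -1.8]
gripper_width: 33.3
```

```bash
python3 -c "
from h import *
f=grab('wrist');save(f,'pics/w8.png')
print(arm.state()['qpos'])
go(611,259,150,10.7)"
```

```text
[-1.0573836   0.68303855  0.90078976  1.67570129 -0.59475251  1.07909966
 -1.34779286]
d [-0.12  0.84 -0.07] r [ 1.0000e-01  7.0000e-02 -1.7941e+02] yaw 190.7
```

View pics/w8.png

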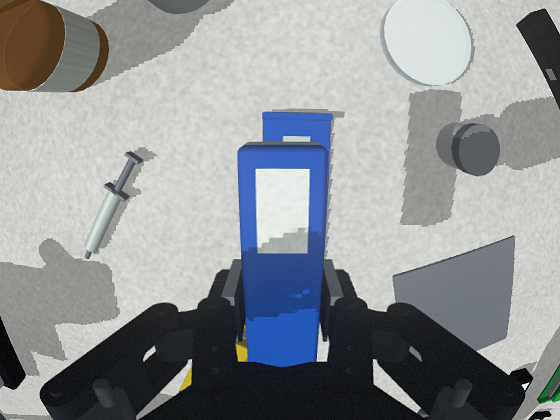

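move_arm:
  targets:
    - [-0.1,0.8,0,0,0,0.6,0.2]
    - [-0.1,0.8,0,0,0,0.6,0.2]
    - [-0.1,0.8,0,0,0,0.6,0.2]
    - [-0.1,0.8,0,0,0,0.6,0.2]

```text
clock: 25.97
tool_pos: [611.1, 257.5, 149.8]
orientation: [0.0, 0.996, 0.092, 0.001]
force: [1.6, 0.1, -0.1]
gripper_width: 33.6
```

```bash
python3 -c "
from h import *
f=grab('wrist');cv2.imwrite('pics/w9.png',cv2.resize(f['img'][85:175,200:380,::-1],None,fx=4,fy=4))
go(611,259,150,10.7)"
```

```text
d [ 0.01 -0.11 -0.02] r [-1.0000e-01 -6.0000e-02  1.7984e+02] yaw 190.7
```

View pics/w9.png

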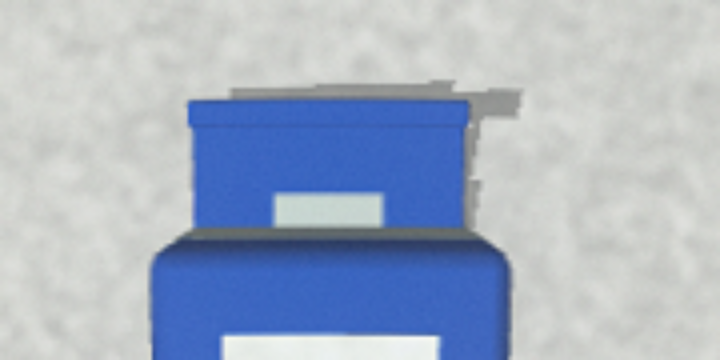

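```bash
python3 -c "
from h import *
f=grab('wrist');hold(f,(247,110),(317.2,110),10.7,(239.5,149),(326.5,149),173)
go(611,259,9,10.7)"
```

```text
edge 59.59752852492038 yaw 10.577378251367278 holder c [611.54692179 257.91323202]
case [610.13416471 257.47423419]
d [-0.02 -0.09 14.07] r [-1.1000e-01 -5.0000e-02  1.7987e+02] yaw 190.7
```

Aligned; lower.

move_arm:
  targets:
    - [0.05,0,3,0,0,0,0.2]
    - [0.05,0,6,0,0,0,0.2]
    - [0.05,0,9,0,0,0,0.2]
    - [0.05,0,11.5,0,0,0,0.2]
    - [0.05,0,13,0,0,0,0.2]
    - [0.05,0,13.8,0,0,0,0.2]
    - [0.05,0,14.1,0,0,0,0.2]
    - [0.05,0,14.1,0,0,0,0.2]
    - [0.05,0,14.1,0,0,0,0.2]

```text
clock: 26.82
tool_pos: [613.1, 258.3, 10.1]
orientation: [-0.0, 0.996, 0.092, 0.002]
force: [-0.4, -0.2, -1.6]
gripper_width: 33.1
```

move_arm:
  targets:
    - [-0.1,0,0.15,0,0,0,0.2]
    - [-0.1,0,0.15,0,0,0,0.2]
    - [-0.1,0,0.15,0,0,0,0.2]
    - [-0.1,0,0.15,0,0,0,0.7]
    - [-0.1,0,0.1,0,0,0,0.7]
    - [-0.1,0,0,0,0,0,0.7]
    - [-0.1,0,0,0,0,0,0.7]
    - [0,0,-2,0,0,0,0.7]
    - [0,0,-5,0,0,0,1]
    - [0,0,-9,0,0,0,1]
    - [0,0,-13,0,0,0,1]
    - [0,0,-17,0,0,0,1]

```text
clock: 27.82
tool_pos: [612.1, 257.9, 181.8]
orientation: [0.0, 0.996, 0.092, 0.002]
force: [0.2, 0.4, 0.6]
gripper_width: 85.3
```

move_arm:
  targets:
    - [0,0,0,0,0,0,1]
    - [0,0,0,0,0,0,1]
    - [0,0,0,0,0,0,1]
    - [0,0,0,0,0,0,1]

```text
clock: 28.15
tool_pos: [611.0, 257.9, 180.2]
orientation: [0.0, 0.996, 0.092, 0.0]
force: [-0.2, 0.7, -0.9]
gripper_width: 85.5
```

```bash
python3 -c "
from h import *
f=look(['blue_case'],z=18)
N=['red_case','green_case','blue_case','yellow_case']
f=look(N,'scene',z=18);save(f,'pics/s10.png')
look(N,'side',z=18)
look(['amber_jar','white_jar'],'scene')"
```

```text
blue_case [282. 194.] 0.96 [611.9 258.2]
red_case [174. 261.] 0.64 [ 614.9 -274.9]
green_case [163. 193.] 0.77 [ 414.7 -308.8]
green_case [249. 287.] 0.57 [ 698.9 -108.2]
blue_case [398. 236.] 0.88 [608.9 255.5]
yellow_case [222. 170.] 0.91 [ 356.9 -153.9]
yellow_case [308. 337.] 0.81 [823.4   3.1]
yellow_case [395. 168.] 0.67 [402.4 306.2]
green_case [385. 200.] 0.75 [ 414.7 -310.2]
blue_case [158. 247.] 0.95 [616.2 267.4]
yellow_case [196. 302.] 0.81 [401.8 307.6]
yellow_case [368. 230.] 0.74 [ 350.1 -155.5]
yellow_case [202. 181.] 0.67 [826.5   1.5]
amber_jar [247. 287.] 0.84 [ 690.2 -114.5]
white_jar [347. 282.] 0.71 [704.8 112.6]
```

View pics/s10.png

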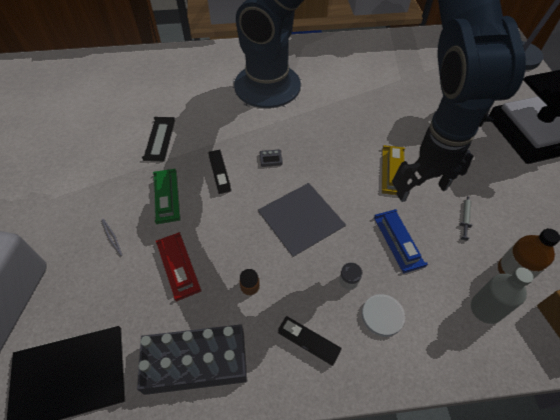

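```bash
python3 -c "
from workcell import arm
print(arm.hand_in())"
```

```text
the job is handed in; nothing more can be done
None
```

All four cases are out of the stack and lying lid up in the holders of their own colour. The job was handed in with the gripper open and clear, at about 28 s of the 120 s allowed.

- **Order:** I took green and yellow off the top first, then red and blue. For each one I checked the holder's position with the wrist camera before lowering the case.
- **Position:** Just after each release, the wrist camera put every case within about 3 mm of its holder's centre. The scene and side cameras disagreed a little more, by roughly 3–10 mm. Those readings come from a shallower angle and are less exact, but all are inside the 13 mm limit. The network did not find red in the last side picture.
- **Alignment:** I lined the gripper up to within about a degree of each holder before release. The last scene picture shows every case straight between its stops. I did not measure final tilt or height separately; the cases look flat.
- **Jars:** The last scene picture puts both jars within about 6 mm of their first measured spots, which is within measurement noise, and they look upright.
- **Failed check:** The colour fit of green in its holder merged case and holder (they are the same colour), so I ignored it and used the network's point instead.

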